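Return the fruiting mushroom log to the bamboo rack

ROBOT

A 6-joint arm with a two-finger parallel gripper is mounted at the origin on the work surface. World frame = base frame: x ahead of the robot, y to its left, z up, the work surface at z = 0. Lengths are in mm, angles in rad, forces in N, time in s.
With the tool pointing down it reaches from about 300 to 775 mm from the base axis. Payload 14.6 kg.
Tool frame: the origin (TCP) lies at the very end of the fingers, on their centre line; the grasp point (between the pads) lies 19 mm behind it; z points along the fingers, y is the direction in which the jaws open and shut (so a half turn about z gives the same grasp; the last joint's range is limited). The gripper opens to 94 mm and grips with 3 to 60 N. Pads are 16 mm wide; open, the fingers measure 119 mm over their backs; the gripper's body (75 mm by 177 mm) begins 78 mm behind the grasp point.
Start: joints at [-1.366, 0.3, 1.521, -0, 1.321, -0.067], TCP at [147.649, -529.801, 205.446] pointing down, gripper open.
Joint ranges: [-3.03, 3.03], [-0.79, 2.21], [0.23, 2.52], [-1.04, 4.18], [0, 3.07], [-2.55, 2.55]. Speed limits (rad/s): [2.22, 2.22, 2.57, 3.14, 3.14, 3.14].

INTERFACE

Orientations are given as [roll, pitch, yaw] about the fixed x, y, z axes, in that order (R = Rz(yaw) Ry(pitch) Rx(roll)).
In Python, from cell import manip gives the robot as it stands.
- The arm moves only by the shell command python3 -m inch 'ROWS' [FORCE]. ROWS is a JSON object of lists of equal length, an entry for each row: "grip": the opening, from -1 (shut) to 1 (fully open), so that 0 is half open; "travel": the shift along the world's x, y, z in cm, a list of three; "turn": the turn, a rotation vector about the world's x, y, z in degrees, a list of three. A call has 1 to 10 rows; each row is the pose to reach, as a shift and turn from the pose measured when the call began; what a row does not reach only later rows make up. A row lasts 1/8 s, in which the tool goes at most 62.5 mm and 10.7 degrees, less where a joint would pass 70% of its speed; a pose out of reach is approached as far as the arm can. A call with a gripper value outside its range is refused whole. The fingers move at their own pace and stop on an object; FORCE is the grip in N (left out, the last holds). Time passes only in rows, so rows that repeat a pose let the fingers close. It gives the time, the measured TCP pose, the force and the opening at its end, in the units of the state.
- manip.read_state(): the state, without advancing time (a new reading comes with each control period).
- manip.camera(name): name is "scene" or "top"; returns (picture, depth): 420x560x3 uint8, red, green, blue; 420x560 float32, mm along the optical axis (not along the pixel's ray), 0 where there is no reading.
- manip.calibration(name): a dict with "fx", "fy", "cx", "cy" (pixels), "k1" (the pictures are not rectified: a ray, as slopes to the right and down, at radius r is drawn at 1 + k1 r^2 times it, then the intrinsics apply), "world_from_camera" (4x4, takes a point from camera to world coordinates). Camera axes: x right, y up, looking along -z (the intrinsics and any distortion apply to the point x, -y, -z); pixel columns grow to the right and rows downward; lengths in mm; the calibration is good to about 2 mm. A picture is of the moment at which its call begins. calibration takes no time and is no camera call.
- manip.sign_off(): hands the job in, once; it reports no verdict.
Trained networks look in the newest picture that a camera, given by its name, has taken for a name from the list of things; names that differ only in an ending like _2 or _b are one class to them, and where a whole thing is asked for, a point or a joint stands for the part that bears it (a point fixed in the world has none). Each returns a list of dicts, best first, with "p" (0 to 1); they miss things now and then, are a little off and sometimes report something else, mostly with a low value. They report only what shows in the picture. A call takes as long as a camera call. They do not tell look-alikes from the thing itself.
- manip.look_for(camera, label): "bbox" ([left, top, right, bottom] in pixels, round what is visible of it).
The state is a dict: "clock": time; "joints": joint angles; "qd": joint speeds; "effort": joint torques, N m; "eef_pos": TCP position; "eef_rot": TCP orientation; "wrist_force": force on the tool from outside, world axes, zero at the start; "moment": the same for the moment, N m; "finger_gap": finger opening in mm.
Only numpy, scipy, OpenCV 4.12 (cv2) and the standard library are available. Lean on these libraries where they do the work, as an engineer would, in place of code of your own. Each camera call takes 0.05 s, during which the arm holds its last target.

TASK

Lay the log with brown mushrooms that is lying on the bench across the two bamboo poles of the little rack, mushrooms up, in the free place marked by the blue tags: square to the poles, its middle over the middle of the place. Set it down rather than dropping it, and leave the bare log and the log already on the rack where they are.

Things in the scene. Friction and masses are not known exactly. Their poses are not given: they have to be found in the camera images.
- mushroom_log: The log to move, on the bench top (z=0): dark brown sawdust block with cream flecks, rounded edges, 190 long (its x) x 56 wide (y) x 60 high (z), 0.35 to 0.6 kg. Brown mushroom caps on top near both ends stand 20 mm above the top; the middle 60 mm of its length is clear. Origin: centre of its underside. Either end may lead. A twin lies on the rack.
- free_place: Free place on the fixed rack, marked by blue tags (56 x 24) on the poles' outer sides, below the pole tops. Origin: midway between the poles at pole-top height, 100 mm above the bench: where the log's underside centre belongs. x: level, across the poles (the log lies along x); y: along the poles. Poles 30 thick, axes 110 apart, 340 long. The rack's other place, 150 mm along y, holds a log.
- rack_log: A loose log that already lies across the poles in the other place of the rack, same look and size as the log to move (190 x 56 x 60 and caps 20 mm above that, so 180 mm above the bench). Leave it. Origin: centre of its underside, x along its length.
- bare_log: A pale cream log without mushrooms, lying loose on the bench, 190 long (x) x 56 wide (y) x 60 high (z). Leave it. Origin: centre of its underside.
Things that resemble listed ones, but are neither listed nor needed, are in the scene too. Leave any yellow look-alike of the mushroom_log alone.

How it is judged:
By the outcome, as a careful person would: the job done as asked, in the order asked, and still so for the second after the job is handed in, with the robot touching nothing.
It also fails if it takes over 42 s, if anything falls off the work surface, if the arm or the gripper's body presses on something with over 40 N, if the wrist force passes 120 N, or if a joint passes its speed limit or range.

## Working session

There is one attempt and no reset: what is moved stays moved. The work goes in short steps, Python scripts to look and compute and a shell command to move; the robot and the scene stay as the last step left them, time stands still between calls to the robot, and variables do not carry over. Pictures are saved under pics/ and viewed, and the job is handed in when it is done.

```bash
mkdir -p pics; ls; cat > h.py <<'E'
import numpy as np, cv2
from cell import manip
def save(name,img): cv2.imwrite('pics/'+name,cv2.cvtColor(img,cv2.COLOR_RGB2BGR))
def cloud(cam,depth):
    c=manip.calibration(cam); K=np.array([[c['fx'],0,c['cx']],[0,c['fy'],c['cy']],[0,0,1.]])
    h,w=depth.shape; u,v=np.meshgrid(np.arange(w),np.arange(h))
    xd=(u-c['cx'])/c['fx']; yd=(v-c['cy'])/c['fy']; x,y=xd.copy(),yd.copy()
    for _ in range(20):
        s=1+c['k1']*(x*x+y*y); x,y=xd/s,yd/s
    P=np.stack([x*depth,-y*depth,-depth,np.ones_like(depth)],-1)
    W=P@np.array(c['world_from_camera']).T
    W=W[...,:3]; W[depth<=0]=np.nan
    return W
E
python3 - <<'E'
from h import *
for n in ['scene','top']:
    p,d=manip.camera(n); save(n+'0.png',p); np.savez('pics/'+n+'0.npz',p=p,d=d)
    for l in ['mushroom_log','free_place','rack_log','bare_log']:
        print(n,l,[(np.round(r['bbox']).tolist(),round(r['p'],2)) for r in manip.look_for(n,l)])
print(manip.read_state())
E
```

```text
pics
scene mushroom_log [([104.0, 166.0, 188.0, 214.0], 0.8), ([95.0, 223.0, 143.0, 316.0], 0.69)]
scene free_place [([369.0, 222.0, 403.0, 296.0], 0.95)]
scene rack_log [([452.0, 198.0, 506.0, 297.0], 0.97)]
scene bare_log [([190.0, 229.0, 237.0, 317.0], 0.73)]
top mushroom_log [([388.0, 273.0, 476.0, 321.0], 0.78), ([407.0, 136.0, 463.0, 231.0], 0.75)]
top free_place [([170.0, 109.0, 218.0, 204.0], 0.85)]
top rack_log [([92.0, 88.0, 145.0, 182.0], 0.63)]
top bare_log [([328.0, 134.0, 375.0, 224.0], 0.8)]
{'clock': 0.5, 'joints': array([-1.36556721e+00,  2.99954242e-01,  1.52102646e+00, -9.51557484e-06,
        1.32070566e+00, -6.65942111e-02]), 'qd': array([ 0.00017104,  0.00037431, -0.00224155, -0.00134296,  0.00025619,
       -0.00030132]), 'effort': array([-2.62497153e-03, -5.31346250e+01, -3.52742279e+01,  7.07531604e-02,
        2.14994210e-02, -1.52296514e-05]), 'eef_pos': array([ 147.66158909, -529.78321806,  205.40461327]), 'eef_rot': array([-3.14149854e+00,  2.96330779e-06,  2.71825688e-01]), 'wrist_force': array([ 0.4119719 , -0.6030649 ,  0.09994404]), 'moment': array([ 0.00595975, -0.01034868, -0.06126216]), 'finger_gap': 93.88261865566456}
```

View pics/scene0.png

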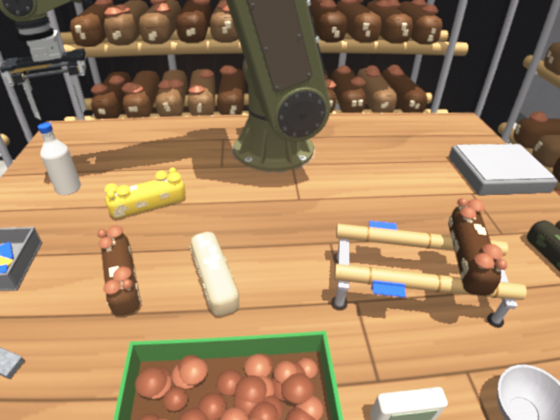

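View pics/top0.png

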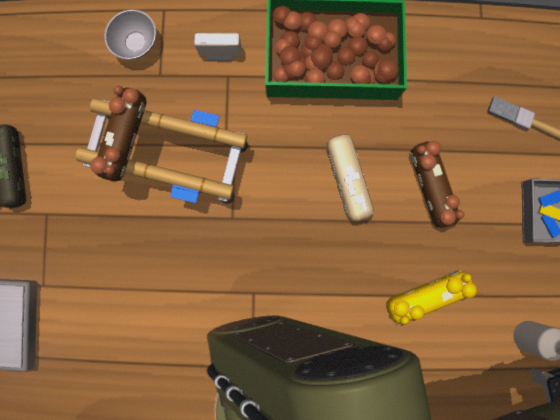

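The brown mushroom log is at top (435,184) and scene (118,270). Things it could be confused with:
- yellow look-alike: top (432,298), scene (146,193)
- rack log: top (120,135), scene (477,248)
- bare cream log: top (350,178), scene (214,272)
- dark green log: top (10,165)

I choose top (435,184). The blue tags are at top (204,118) and (185,194), and scene (382,227) and (388,289). Next I'll measure positions and check the choice in a close crop.

```bash
cat > m.py <<'E'
from h import *
z=np.load('pics/top0.npz'); p,d=z['p'],z['d']; W=cloud('top',d)
z2=np.load('pics/scene0.npz'); p2,d2=z2['p'],z2['d']; W2=cloud('scene',d2)
c=np.hstack([cv2.resize(p[125:240,395:480],(340,460),interpolation=3),cv2.resize(p[75:215,70:260],(450,460)if 0 else (440,460),interpolation=3)]); save('crop.png',c)
def rect(Wc,box,zlo,zhi,name):
    l,t,r,b=box; q=Wc[t:b,l:r].reshape(-1,3); q=q[np.isfinite(q).all(1)]
    m=(q[:,2]>zlo)&(q[:,2]<zhi); q=q[m]
    print(name,len(q),'z',np.percentile(q[:,2],[2,50,90,99]).round(1),cv2.minAreaRect(q[:,:2].astype(np.float32)),'med',np.median(q,0).round(1))
    return q
for Wc,n,bx in [(W,'top',dict(log=(395,125,480,240),bare=(315,125,385,232),rack=(85,80,150,190))),(W2,'sc',dict(log=(85,215,150,325),bare=(180,220,245,325),rack=(445,190,512,300)))]:
    rect(Wc,bx['log'],25,90,n+' log'); rect(Wc,bx['log'],55,63,n+' logtop');rect(Wc,bx['bare'],25,90,n+' bare'); rect(Wc,bx['rack'],125,190,n+' rack')
for Wc,pp,n in [(W,p,'top'),(W2,p2,'sc')]:
    hsv=cv2.cvtColor(pp,cv2.COLOR_RGB2HSV); m=cv2.inRange(hsv,(100,120,60),(125,255,255))
    k,lab,st,ce=cv2.connectedComponentsWithStats(m)
    for i in range(1,k):
        if st[i,4]>60:
            q=Wc[lab==i]; q=q[np.isfinite(q).all(1)]
            print(n,'blue',ce[i].round(),st[i,4],np.median(q,0).round(1),q.min(0).round(1),q.max(0).round(1), cv2.minAreaRect(q[:,:2].astype(np.float32)))
# table
q=W[230:300,100:300].reshape(-1,3);print('table top',np.nanmedian(q[:,2])); q=W2[330:400,10:80].reshape(-1,3);print('table sc',np.nanmedian(q[:,2]))
E
python3 m.py
```

```text
top log 2433 z [29.1 58.8 78.  81.2] ((502.45965576171875, -343.6292419433594), (188.10411071777344, 59.504608154296875), 17.88970375061035) med [ 497.8 -338.5   58.8]
top logtop 876 z [55.2 58.5 61.3 62.6] ((501.93914794921875, -343.4915466308594), (180.42189025878906, 47.80308151245117), 18.083356857299805) med [ 498.7 -344.1   58.5]
top bare 2324 z [34.1 57.  61.  63.5] ((512.34326171875, -155.52622985839844), (190.8007354736328, 58.25379943847656), 17.53188133239746) med [ 508.5 -153.3   57. ]
top rack 2856 z [128.7 158.7 178.  180.8] ((578.26513671875, 319.7101745605469), (58.976783752441406, 188.55479431152344), 75.72051239013672) med [575.3 312.7 158.7]
sc log 2529 z [29.  59.9 79.2 81.7] ((507.59490966796875, -343.4062805175781), (183.08180236816406, 58.275611877441406), 18.7172908782959) med [ 530.3 -333.8   59.9]
sc logtop 945 z [55.2 59.4 61.6 62.7] ((507.9580078125, -343.2274475097656), (174.22877502441406, 48.152381896972656), 19.032859802246094) med [ 501.5 -345.    59.4]
sc bare 2315 z [29.  58.3 62.  63.4] ((516.4298706054688, -156.15216064453125), (187.49453735351562
[... 1100 characters left out ...]
4453125, -984.8056640625), (1697.95556640625, 57.54248046875), 31.01265525817871)
sc blue [383. 225.] 128 [463.5 191.5  89.6] [449.7 164.8  86.9] [478.2 218.8  93.4] ((465.18701171875, 191.32821655273438), (52.778282165527344, 21.03592300415039), 78.0511474609375)
sc blue [  6. 250.] 156 [ 417.4 -625.    15.8] [ 384.2 -645.9    6.6] [ 441.2 -601.5   19.3] ((414.27349853515625, -628.1220703125), (69.83335876464844, 24.378929138183594), 29.86467933654785)
sc blue [389. 288.] 406 [625.7 153.9  89. ] [609.1 126.4  76.3] [644.2 186.9  94.3] ((627.1077270507812, 155.72450256347656), (58.22430419921875, 27.64916229248047), 79.56937408447266)
table top -0.5336370910938513
table sc 0.9977841844940372
```

```bash
cat > poles.py <<'E'
from h import *
z=np.load('pics/top0.npz'); p,d=z['p'],z['d']; W=cloud('top',d)
z2=np.load('pics/scene0.npz'); W2=cloud('scene',z2['d'])
for Wc,n,boxes in [(W,'top',[(145,105,248,152),(130,158,235,202)]),(W2,'sc',[(335,220,455,252),(335,260,455,296)])]:
    for l,t,r,b in boxes:
        q=Wc[t:b,l:r].reshape(-1,3); q=q[np.isfinite(q).all(1)]; q=q[(q[:,2]>85)&(q[:,2]<112)]
        hi=q[q[:,2]>93]
        f=cv2.fitLine(hi[:,:2].astype(np.float32),cv2.DIST_L2,0,.01,.01).ravel()
        print(n,len(q),'zp',np.percentile(q[:,2],[50,95,99]).round(1),cv2.minAreaRect(q[:,:2].astype(np.float32)),'line ang',np.degrees(np.arctan2(f[1],f[0])).round(2),f[2:].round(1))
E
python3 poles.py
```

```text
top 1728 zp [ 95.8 100.9 102.2] ((614.1505737304688, 174.6944580078125), (221.6403350830078, 57.15856170654297), 77.62057495117188) line ang 77.04 [600.7 172.9]
top 1794 zp [ 96.  100.7 101.9] ((483.1124572753906, 206.41506958007812), (224.57510375976562, 54.649009704589844), 76.6920394897461) line ang 76.66 [494.  199.6]
sc 1694 zp [ 96.5 101.6 102.6] ((487.7106018066406, 208.88629150390625), (233.2343292236328, 63.188446044921875), 74.09220886230469) line ang 76.95 [500.8 201.7]
sc 2160 zp [ 96.  101.2 102.1] ((616.7007446289062, 168.03189086914062), (212.49488830566406, 53.581661224365234), 76.82601928710938) line ang 77.08 [606.1 169.8]
```

View pics/crop.png

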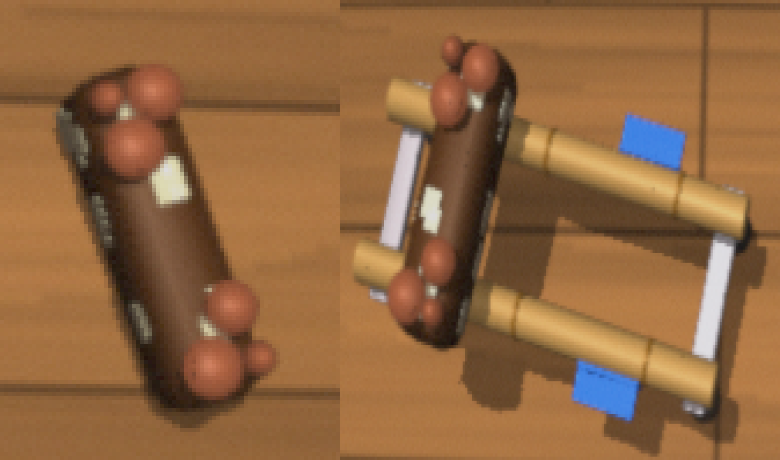

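The crop shows the brown-capped dark log, with caps at both ends and a clear middle. The free place is between the blue tags.

My estimates:
- **Log:** centre (503.5, -343.5), axis +18.3°, 188 x 59 mm, top at about 59 mm.
- **Place:** centre (545.5, 173), axis -13°.

I'll start by moving above the log.

```bash
python3 -m inch '{"grip":[1,1,1,1,1,1,1,1,1,1],"travel":[[4,2,0],[9,4.7,0],[14.5,7.6,0],[20,10.5,0],[25.5,13.4,0],[31,16.2,0],[35.6,18.6,-2],[35.6,18.6,-5],[35.6,18.6,-7],[35.6,18.6,-7]],"turn":[[0,0,1],[0,0,2],[0,0,2.7],[0,0,2.7],[0,0,2.7],[0,0,2.7],[0,0,2.7],[0,0,2.7],[0,0,2.7],[0,0,2.7]]}' 30
python3 - <<'E'
from h import *
p,d=manip.camera('scene'); save('scene1.png',p); print(manip.read_state()['eef_rot'])
E
```

```text
clock: 1.75
eef_pos: [503.2, -343.3, 134.1]
eef_rot: [-3.139, 0.002, 0.319]
wrist_force: [0.3, 0.4, 0.0]
finger_gap: 93.8
[-3.14104733e+00  3.31699734e-04  3.18848155e-01]
```

View pics/scene1.png

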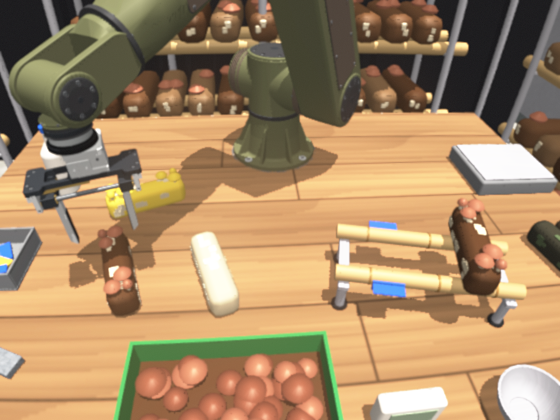

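The open fingers, at (72,240) and (134,225), straddle the brown log across its middle, so I'll descend and grip.

```bash
python3 -m inch '{"grip":[1,1,1,1,1,1,1],"travel":[[0,0,-3],[0,0,-6],[0,0,-8.5],[0,0,-10.3],[0,0,-11.3],[0,0,-11.8],[0,0,-11.8]],"turn":[[0,0,0],[0,0,0],[0,0,0],[0,0,0],[0,0,0],[0,0,0],[0,0,0]]}' 30
python3 -m inch '{"grip":[0.3,0,-0.5,-0.5,-0.5,-0.5,-0.5],"travel":[[0,0,0],[0,0,0],[0,0,0],[0,0,0],[0,0,0],[0,0,0],[0,0,0]],"turn":[[0,0,0],[0,0,0],[0,0,0],[0,0,0],[0,0,0],[0,0,0],[0,0,0]]}' 30
```

```text
clock: 2.68
eef_pos: [503.8, -343.9, 17.9]
eef_rot: [-3.141, 0.0, 0.319]
wrist_force: [-0.2, 0.4, 0.2]
finger_gap: 93.8
clock: 3.55
eef_pos: [503.8, -344.0, 18.0]
eef_rot: [3.141, -0.0, 0.319]
wrist_force: [0.1, -1.1, 1.8]
finger_gap: 55.5
```

Gripped at a 55.5 mm gap, against the 56 mm log width. Lifting.

```bash
python3 -m inch '{"grip":[-0.5,-0.5,-0.5,-0.5,-0.5,-0.5,-0.5,-0.5],"travel":[[0,0,0.5],[0,0,2],[0,0,4.5],[0,0,7.5],[0,0,11],[0,0,14.5],[0,0,17],[0,0,17]],"turn":[[0,0,0],[0,0,0],[0,0,0],[0,0,0],[0,0,0],[0,0,0],[0,0,0],[0,0,0]]}' 35
```

```text
clock: 4.55
eef_pos: [504.3, -344.3, 190.4]
eef_rot: [3.138, -0.002, 0.319]
wrist_force: [-0.8, 0.3, -5.5]
finger_gap: 55.9
```

```bash
python3 -m inch '{"grip":[-0.5,-0.5,-0.5,-0.5,-0.5,-0.5,-0.5,-0.5,-0.5,-0.5],"travel":[[0.2,2.5,0],[0.6,7,0],[1,12.5,0],[1.5,18,0],[1.9,23.5,0],[2.3,29,0],[2.7,34,0],[3.1,39,0],[3.5,43,0],[3.7,46,0]],"turn":[[0,0,-2],[0,0,-5],[0,0,-9],[0,0,-13],[0,0,-17],[0,0,-21],[0,0,-25],[0,0,-28],[0,0,-30],[0,0,-31.3]]}' 35
python3 -m inch '{"grip":[-0.5,-0.5,-0.5,-0.5,-0.5],"travel":[[0.1,2,0],[0.3,4,0],[0.4,5.2,0],[0.4,5.7,0],[0.4,5.7,0]],"turn":[[0,0,0],[0,0,0],[0,0,0],[0,0,0],[0,0,0]]}' 35
python3 - <<'E'
from h import *
for n in ['scene','top']:
    p,d=manip.camera(n); save(n+'2.png',p); np.savez('pics/'+n+'2.npz',p=p,d=d)
print(manip.read_state()['eef_pos'],np.degrees(manip.read_state()['eef_rot']),manip.read_state()['joints'])
E
```

```text
clock: 5.8
eef_pos: [540.7, 117.3, 189.1]
eef_rot: [3.138, -0.0, -0.227]
wrist_force: [0.2, -0.7, -3.7]
finger_gap: 55.7
clock: 6.42
eef_pos: [544.7, 174.1, 189.0]
eef_rot: [3.138, -0.0, -0.227]
wrist_force: [-0.2, 1.1, -4.0]
finger_gap: 55.6
[544.70640932 173.82217549 189.12670508] [ 1.79770652e+02 -2.98740701e-02 -1.30527594e+01] [ 0.24664294  0.36240915  1.47673733 -0.00393846  1.30381309  2.0462956 ]
```

View pics/scene2.png

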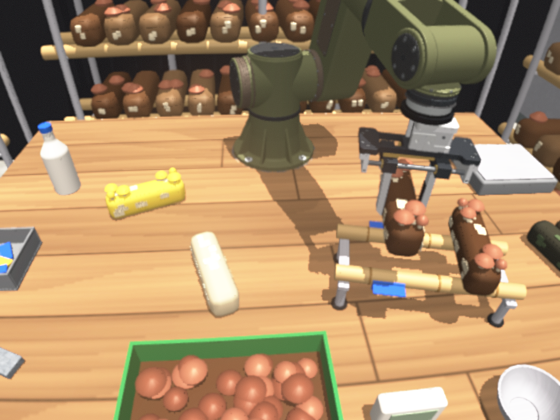

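View pics/top2.png

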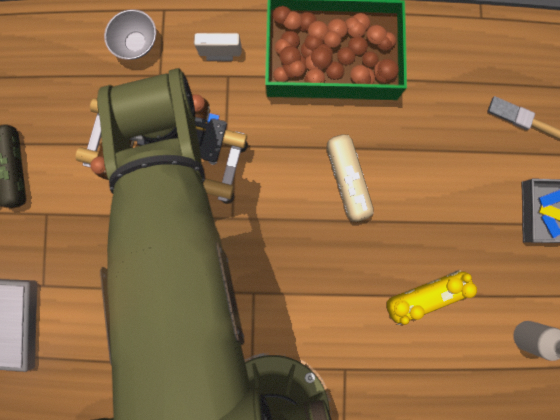

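The log hangs level over the free place at scene (405,225), and the top view is blocked by the arm. I'll measure the far end, yaw and pitch from the scene camera, using the rack log in the same view as a reference.

```bash
cat > fit.py <<'E'
from h import *
import sys
from scipy.ndimage import label
def run(npz,zb,ctr,yaw=-13.0):
    z=np.load(npz); W=cloud('scene',z['d']); 
    a=np.radians(yaw); ex=np.array([np.cos(a),np.sin(a)]); ey=np.array([-ex[1],ex[0]])
    hsv=cv2.cvtColor(z['p'],cv2.COLOR_RGB2HSV)
    for nm,c,b in [('held',np.array(ctr),zb),('rack',np.array(ctr)+150*ey,100)]:
        D=W[...,:2]-c; u=D@ex; v=D@ey; h=W[...,2]-b
        m=(abs(u)<115)&(abs(v)<45)&(h>20)&(h<85)
        uu,vv,hh=u[m],v[m],h[m]
        print(nm,'n',m.sum(),'u max',np.percentile(uu,[98,99.5]).round(1),'umin',np.percentile(uu,.5).round(1),'v range',np.percentile(vv,[1,99]).round(1))
        # cross sections in bare-surface height: side walls
        for lo,hi in [(-90,-60),(-60,-35),(-35,-12),(12,35),(35,60),(60,90)]:
            k=(uu>lo)&(uu<hi)
            if k.sum()>30:
                s=k&(hh<62); print('  u',lo,hi,'v1/99',np.percentile(vv[s],[2,98]).round(1),'h top',np.percentile(hh[k&(abs(vv)<10)],[20,50,80]).round(1) if (k&(abs(vv)<10)).sum()>5 else '')
if __name__=='__main__': run(sys.argv[1],float(sys.argv[2]),(545.3,173.2))
E
python3 fit.py pics/scene2.npz 171.5; echo; python3 fit.py pics/scene0.npz 100
```

```text
held n 3326 u max [93.5 94.3] umin -80.6 v range [-38.8  38.1]
  u -90 -60 v1/99 [-29.1  23.3] h top [75.1 79.  80.3]
  u -60 -35 v1/99 [-16.9  28.5] h top [60.2 61.5 76.7]
  u -35 -12 v1/99 [-20.8  23.6] h top [59.6 60.5 60.9]
  u 12 35 v1/99 [-28.9   7.3] h top [59.6 60.5 61. ]
  u 35 60 v1/99 [-28.6  13. ] h top [72.7 76.7 78.7]
  u 60 90 v1/99 [-28.3  27.9] h top [56.6 61.6 77.5]
rack n 3445 u max [95.4 96.2] umin -81.1 v range [-31.1  21.9]
  u -90 -60 v1/99 [-26.6  24.5] h top [73.8 77.7 79.6]
  u -60 -35 v1/99 [-26.9  22.6] h top [61.2 72.3 78. ]
  u -35 -12 v1/99 [-28.4  20.9] h top [60.6 61.4 62.1]
  u 12 35 v1/99 [-29.5  11.3] h top [59.7 60.8 61.5]
  u 35 60 v1/99 [-30.3  13.1] h top [73.9 78.2 80.5]
  u 60 90 v1/99 [-31.6  18.1] h top [59.  73.  77.8]
Traceback (most recent call last):
  File "fit.py", line 18, in <module>
    if __name__=='__main__': run(sys.argv[1],float(sys.argv[2]),(545.3,173.2))
                             ~~~^^^^^^^^^^^^^^^^^^^^^^^^^^^^^^^^^^^^^^^^^^^^^^
  File "fit.py", line 12, in run
    print(nm,'n',m.sum(),'u max',np.percentile(uu,[98,99.5]).round(1),'umin',np.percentile(uu,.5).round(1),'v range',np.percentile(vv,[1,99]).round(1))
                                 ~~~~~~~~~~~~~^^^^^^^^^^^^^^
IndexError: index -1 is out of bounds for axis 0 with size 0
```

The log is level and square, and its end is at u=94.3 mm (95 ideal), so it is centred to within about 1 mm. Its underside is at about 171 mm. I'll lower it to just above the poles, then set it down slowly.

```bash
python3 -m inch '{"grip":[-0.5,-0.5,-0.5,-0.5,-0.5,-0.5,-0.5,-0.5],"travel":[[0,0,-1],[0.05,-0.05,-2.5],[0.05,-0.05,-4],[0.05,-0.05,-5.2],[0.05,-0.05,-6.1],[0.05,-0.05,-6.6],[0.05,-0.05,-6.8],[0.05,-0.05,-6.8]],"turn":[[0,0,0],[0,0,0],[0,0,0],[0,0,0],[0,0,0],[0,0,0],[0,0,0],[0,0,0]]}' 35
python3 -m inch '{"grip":[-0.5,-0.5,-0.5],"travel":[[0,0,-0.1],[0,0,-0.2],[0,0,-0.2]],"turn":[[0,0,0],[0,0,0],[0,0,0]]}' 35
```

```text
clock: 7.52
eef_pos: [545.3, 173.4, 121.4]
eef_rot: [3.138, -0.001, -0.228]
wrist_force: [0.3, -0.4, -3.1]
finger_gap: 55.9
clock: 7.9
eef_pos: [545.3, 173.4, 119.3]
eef_rot: [3.138, -0.001, -0.228]
wrist_force: [-0.1, -0.7, -3.4]
finger_gap: 55.8
```

```bash
python3 -m inch '{"grip":[-0.5,-0.5,-0.5],"travel":[[0,0,-0.05],[0,0,-0.1],[0,0,-0.1]],"turn":[[0,0,0],[0,0,0],[0,0,0]]}' 35
python3 -m inch '{"grip":[-0.5,-0.5,-0.5],"travel":[[0,0,-0.05],[0,0,-0.1],[0,0,-0.1]],"turn":[[0,0,0],[0,0,0],[0,0,0]]}' 35
```

```text
clock: 8.28
eef_pos: [545.3, 173.3, 118.3]
eef_rot: [3.138, -0.001, -0.228]
wrist_force: [0.3, 0.4, -3.9]
finger_gap: 55.6
clock: 8.65
eef_pos: [545.4, 173.3, 117.9]
eef_rot: [3.138, -0.001, -0.228]
wrist_force: [-3.6, -1.3, 6.7]
finger_gap: 55.4
```

The force changed from -4 to +6.7 N at 117.9 mm, so the log is on the poles. I'll open the fingers gradually and then back straight up.

```bash
python3 -m inch '{"grip":[0.25,0.3,0.4,0.6,0.8,1,1,1],"travel":[[0,0,0],[0,0,0],[0,0,0],[0,0,0],[0,0,0],[0,0,0],[0,0,0],[0,0,0]],"turn":[[0,0,0],[0,0,0],[0,0,0],[0,0,0],[0,0,0],[0,0,0],[0,0,0],[0,0,0]]}' 5
```

```text
clock: 9.65
eef_pos: [545.4, 173.3, 117.9]
eef_rot: [3.138, -0.001, -0.228]
wrist_force: [0.5, 0.1, -0.0]
finger_gap: 93.7
```

```bash
python3 -m inch '{"grip":[1,1,1,1,1,1,1,1],"travel":[[0,0,1],[0,0,3],[0,0,6],[0,0,9],[0,0,12],[0,0,15],[0,0,17],[0,0,17]],"turn":[[0,0,0],[0,0,0],[0,0,0],[0,0,0],[0,0,0],[0,0,0],[0,0,0],[0,0,0]]}' 
python3 -m inch '{"grip":[1,1,1,1,1,1,1,1,1,1],"travel":[[0,-3,0],[0,-8,0],[-1,-13,0],[-1,-18,0],[-2,-23,0],[-2,-28,0],[-3,-33,0],[-3,-38,0],[-3,-41,0],[-3,-41,0]],"turn":[[0,0,0],[0,0,0],[0,0,0],[0,0,0],[0,0,0],[0,0,0],[0,0,0],[0,0,0],[0,0,0],[0,0,0]]}' 
python3 - <<'E'
from h import *
for n in ['scene','top']:
    p,d=manip.camera(n); save(n+'3.png',p); np.savez('pics/'+n+'3.npz',p=p,d=d)
W=cloud('top',d)
def rect(box,zlo,zhi,name):
    l,t,r,b=box; q=W[t:b,l:r].reshape(-1,3); q=q[np.isfinite(q).all(1)]
    q=q[(q[:,2]>zlo)&(q[:,2]<zhi)]; print(name,len(q),np.percentile(q[:,2],[50,99]).round(1),cv2.minAreaRect(q[:,:2].astype(np.float32)))
rect((152,85,235,210),125,190,'placed'); rect((85,80,150,190),125,190,'rack'); rect((315,125,385,232),25,90,'bare')
E
python3 -c "
import fit; fit.run('pics/scene3.npz',100,(545.3,173.2))"
```

```text
clock: 10.65
eef_pos: [545.8, 173.4, 289.8]
eef_rot: [3.139, -0.004, -0.228]
wrist_force: [-0.1, 0.4, -0.9]
finger_gap: 94.2
clock: 11.9
eef_pos: [515.2, -237.9, 288.5]
eef_rot: [3.14, -0.002, -0.23]
wrist_force: [-0.5, 0.2, 0.0]
finger_gap: 94.0
placed 2856 [159.3 181.4] ((543.02099609375, 173.82943725585938), (58.95003890991211, 188.92031860351562), 77.08222961425781)
rack 2850 [158.6 181.1] ((578.1351928710938, 320.41925048828125), (60.000343322753906, 188.0845489501953), 75.56707763671875)
bare 2289 [57.2 63.3] ((512.5999755859375, -155.38006591796875), (191.38265991210938, 58.52799987792969), 17.6428165435791)
held n 3031 u max [94.5 95.3] umin -81.2 v range [-29.   24.7]
  u -90 -60 v1/99 [-28.2  22.1] h top [73.2 77.4 79.4]
  u -60 -35 v1/99 [-28.2  27.3] h top [60.2 70.4 76.8]
  u -35 -12 v1/99 [-27.8  22.4] h top [61.1 61.8 62.5]
  u 12 35 v1/99 [-27.9   9. ] h top [61.2 61.8 62.6]
  u 35 60 v1/99 [-29.6  13. ] h top [74.  78.3 80. ]
  u 60 90 v1/99 [-29.2  27. ] h top [57.9 71.8 78.1]
rack n 3438 u max [95.5 96.3] umin -82.1 v range [-31.2  22.1]
  u -90 -60 v1/99 [-26.8  25.3] h top [73.6 77.4 79.5]
  u -60 -35 v1/99 [-27.1  22. ] h top [61.7 71.2 78.4]
  u -35 -12 v1/99 [-28.6  21.3] h top [60.6 61.4 62.2]
  u 12 35 v1/99 [-29.7   9.5] h top [60.  60.7 61.4]
  u 35 60 v1/99 [-30.4  13.7] h top [73.9 78.3 80.4]
  u 60 90 v1/99 [-31.7  17.2] h top [58.6 72.9 77.8]
```

View pics/top3.png

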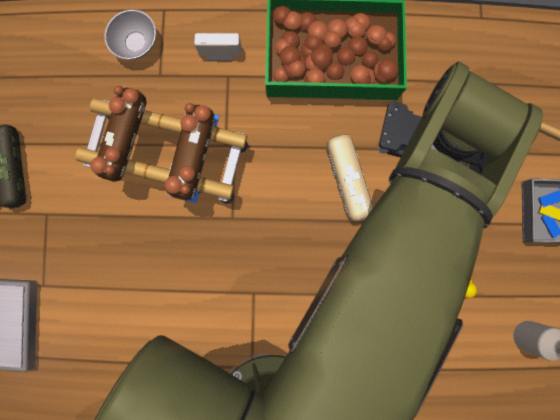

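View pics/scene3.png

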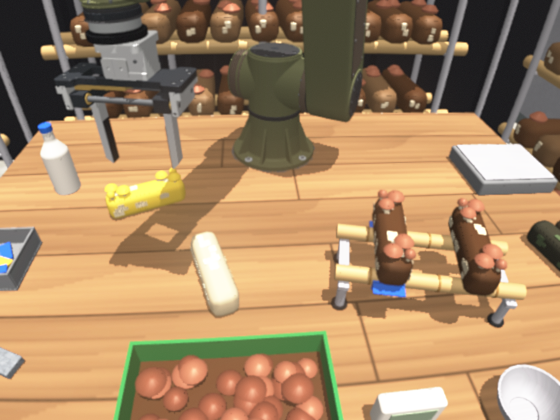

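The log rests across both poles at top (190,150) and scene (392,237), mushrooms up and centred on the blue tags. It is within about 2 mm and 0.2° of the target, and the rack log and bare log haven't moved. Handing in.

```bash
python3 -c "
from cell import manip
print(manip.sign_off())"
```

```text
the job is handed in; nothing more can be done
None
```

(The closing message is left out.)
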